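Lock a circuit-board carrier in its fixture with the long pin

TASK

Push the circuit-board carrier along its rails until it is fully home against the end stop, so that its hole lines up with the hole in the fixture's base. Then take the long locking pin from the pin stand and put it down through both holes until its collar sits on the carrier. Leave it there, released.

Things in the scene. Friction and masses are not known exactly. Their poses are not given: they have to be found in the camera images.
- carrier_tab (a point): Middle of the top edge of the aluminium push tab, 97 mm above the bench, at the robot-side end of the carrier (black plate 150 x 104 x 12 mm with a green circuit board). Tab: 12 mm thick along the slide, 50 mm wide, 40 mm tall above the plate; free space behind it. x axis: slide direction to the stop, away from the robot; z up. The carrier drags with 3 N and stays where left.
- carrier_hole (a point): Centre of the mouth of the 24 mm through hole in the carrier, on its top face (57 mm above the bench), 120 mm ahead of the tab along the slide; axes as carrier_tab, moves with it. It starts 45 to 100 mm short of home. The board's components between tab and hole rise at most 10 mm above the plate.
- base_hole (a point): Centre of the mouth of the 24 mm hole, 45 mm deep, in the top face of the fixed aluminium base block (280 x 130 x 45 mm, turned up to 15 degrees). x axis: slide direction. Carrier at the stop: its hole is straight above this one. The stop bar (top 55 mm above the bench) begins 22 mm beyond it; dark rails (top 61 mm) run 53 to 63 mm to either side.
- long_pin: Longer of two steel pins upright in a grey stand (170 x 64 x 32 mm), 90 mm apart, in 24 mm deep sockets; the short one (stem 30, knob 16 mm, 22 mm lower) is not wanted. Origin: centre of its foot, 8 mm above the bench at first; z up the pin. Stem 16 mm dia, 52 mm long, lowest 10 mm tapered to 8 mm; collar 42 mm dia, 6 mm thick; then round knob 24 mm dia, 34 mm tall (58 to 92 mm above the foot).
Things that resemble listed ones, but are neither listed nor needed, are in the scene too. Leave any pink or yellow look-alike of the long_pin alone.

How it is judged:
On the way:
1. the carrier is home: its hole lies over the base's hole (horizontal distance between carrier_hole and base_hole below 0.01 m), for 0.2 s.
At the end, for the whole second after the job is handed in: The carrier's hole lies within 10 mm of the base's hole, and the long pin stands through both, upright to 0.2 rad, its foot within 12 mm of the hole's axis and at least 34 mm below the base's top (40 mm when its collar sits on the carrier), at rest (horizontal distance between carrier_hole and base_hole below 0.01 m and horizontal distance between long_pin and base_hole below 0.012 m and z of long_pin in the frame of base_hole below -0.034 m and angle between long_pin's own z axis and vertical below 0.2 rad and linear speed of long_pin below 0.02 m/s); the robot touches nothing.
It also fails if it takes over 56 s, if anything falls off the work surface, if the arm or the gripper's body presses on something with over 40 N, if the wrist force passes 120 N, or if a joint passes its speed limit or range.

ROBOT

A 7-joint arm with a two-finger parallel gripper is mounted at the origin on the work surface. World frame = base frame: x ahead of the robot, y to its left, z up, the work surface at z = 0. Lengths are in m, angles in rad, forces in N, time in s.
With the tool pointing down it reaches from about 0.4 to 0.85 m from the base axis. Payload 10.4 kg.
Tool frame: the origin (TCP) lies between the finger pads; the fingertips stand manip.finger_overhang ahead of it and the grasp point (between the pads) lies 11 mm behind it (manip.finger_overhang is the distance from the TCP to the fingertips, in m); x points along the fingers, z is the direction in which the jaws open and shut, and the axes are right-handed (so a half turn about x gives the same grasp; the last joint's range is limited). The gripper opens to 85 mm and grips with 20 to 120 N. Pads are 22 mm wide; open, the fingers measure 114 mm over their backs; the gripper's body (76 mm by 85 mm) begins 54 mm behind the grasp point. The pads swing forward as they close: fully open they stand 13 mm farther back than shut.
Start: joints at [-1.176, 0.332, -0.065, 1.46, 0.022, 1.35, -0.088], TCP at [0.254, 0.571, 0.239] pointing down, gripper open.
Joint ranges: [-2.6, 2.6], [-0.5, 2.12], [-1.47, 1.34], [0.16, 2.42], [-1.27, 4.41], [0.06, 2.06], [-2.6, 2.6]. Speed limits (rad/s): [2.22, 2.22, 2.79, 2.79, 3.14, 3.14, 3.14].

INTERFACE

Orientations are given as a unit quaternion [x, y, z, w].
In Python, from workcell import get_obs, camera, workorder, manip gives the robot as it stands. The module is installed in compiled form; this text tells all that it offers.
- The arm moves only by the tool play_rows, never from a script. Its argument "increments" is text: rows parted by semicolons, each of 4 numbers parted by spaces: the shift along the tool's x, y, z in m, then the turn about the tool's x in rad. A call has 1 to 20 rows; each row shifts and turns the pose as measured when the row begins, along the tool's axes as they then stand; what a row does not reach is not made up. A row lasts 1/10 s, in which the tool goes at most 50 mm and 8.59 degrees, less where a joint would pass 70% of its speed; a pose out of reach is approached as far as the arm can. A call is refused whole if a number of a shift passes 0.05 or a number of a turn 0.15, either way. A call with a gripper value outside its range is refused whole. "hand" is the gripper command: -1 is fully open, 1 is shut, values between are in proportion, set as the call begins (left out, the last holds). The fingers move at their own pace and stop on an object; "squeeze" is the grip in N (left out, the last holds). Time passes only in rows, so rows that do not move let the fingers close. It gives the time, the measured TCP pose, the force and the opening at its end, in the units of the state.
- get_obs(): the state, without advancing time (a new reading comes with each control period).
- camera(name): name is "scene" or "top"; returns a dict with "img" (420x560x3 uint8, blue, green, red), "fov_y" (degrees; the focal length in pixels is half the picture's height over the tangent of half this angle, whatever the lens; pixels are square), "cx", "cy" (the principal point, pixels), "distortion" ([k1, k2, p1, p2, k3] as OpenCV has them; the pictures are not rectified), "R" (3x3) and "t" (3): a world point X has camera coordinates R X + t. Camera axes: x right, y down, z forward; pixel columns grow to the right and rows downward; lengths in m; the calibration is good to about 2 mm. A picture is of the moment at which its call begins. There is no depth.
- workorder.hand_in(): hands the job in, once; it reports no verdict.
The state is a dict: "clock": time; "joint_pos": joint angles; "joint_velocities": joint speeds; "tau": joint torques, N m; "position": TCP position; "ee_rot": TCP orientation; "ft_force": force on the tool from outside, world axes, zero at the start; "torque": the same for the moment, N m; "grip_width": opening from 0.0 (shut) to 1.0 (fully open).
Only numpy, scipy, OpenCV 4.12 (cv2) and the standard library are available. Lean on these libraries where they do the work, as an engineer would, in place of code of your own. Each camera call takes 0.05 s, during which the arm holds its last target.

## Working session

There is one attempt and no reset: what is moved stays moved. The work goes in short steps, Python scripts to look and compute and a tool call to move; the robot and the scene stay as the last step left them, time stands still between calls to the robot, and variables do not carry over. Pictures are saved under pics/ and viewed, and the job is handed in when it is done.

Besides the shell and the picture viewer there is one more tool, called after "Emit:" in YAML: its name, and indented under it one key for each argument. play_rows: Moves the arm, as the interface text tells. Its arguments: {"type":"object","properties":{"increments":{"type":"string"},"hand":{"type":"number"},"squeeze":{"type":"number"}},"required":["increments"]}

```bash
mkdir -p pics; cat > h.py <<'E'
import numpy as np, cv2
from workcell import get_obs, camera, workorder, manip
def snap(name,fn):
    c=camera(name); cv2.imwrite('pics/%s.png'%fn,c['img']); 
    import pickle; pickle.dump({k:v for k,v in c.items()},open('pics/%s.pkl'%fn,'wb')); return c
def load(fn):
    import pickle; return pickle.load(open('pics/%s.pkl'%fn,'rb'))
def K(c):
    f=c['img'].shape[0]/2/np.tan(np.radians(c['fov_y'])/2)
    return np.array([[f,0,c['cx']],[0,f,c['cy']],[0,0,1.]])
def ray(c,px,z):
    """pixel -> world point at height z"""
    u=cv2.undistortPoints(np.array([[px]],float),K(c),np.array(c['distortion'],float))[0,0]
    R=np.array(c['R']);t=np.array(c['t']);d=R.T@np.array([u[0],u[1],1]);o=-R.T@t
    return o+d*(z-o[2])/d[2]
def proj(c,X):
    p,_=cv2.projectPoints(np.array(X,float).reshape(-1,1,3),cv2.Rodrigues(np.array(c['R'],float))[0],np.array(c['t'],float),K(c),np.array(c['distortion'],float)); return p[:,0]
def crop(fn,x0,y0,x1,y1,s,out):
    im=cv2.imread('pics/%s.png'%fn)[y0:y1,x0:x1]; cv2.imwrite('pics/%s.png'%out,cv2.resize(im,None,fx=s,fy=s,interpolation=cv2.INTER_CUBIC))
E
python3 - <<'E'
from h import *
o=get_obs()
for k in o: print(k,np.round(o[k],4))
print(manip.finger_overhang)
for n in('scene','top'):
    c=snap(n,n+'0'); print(n,c['fov_y'],c['cx'],c['cy'],c['distortion'],-np.array(c['R']).T@c['t'])
E
```

```text
clock 0.0
joint_pos [-1.1756  0.3329 -0.0647  1.461   0.0216  1.3499 -0.0885]
joint_velocities [ 0.0012 -0.0009 -0.0012  0.0015 -0.0011 -0.0018 -0.0003]
tau [ 3.00000e-04 -6.25471e+01  4.95000e-02 -3.91597e+01  1.63000e-02
  1.03000e-02  0.00000e+00]
position [0.2535 0.5709 0.2385]
ee_rot [-0.3857  0.5932  0.3851  0.5924]
ft_force [ 0.2104 -0.0085 -0.6236]
torque [ 0.0191 -0.056   0.0296]
grip_width 1.0038
0.008
scene 57.30157630871451 285.73381894429184 207.66309352502546 [-0.05025896  0.          0.          0.          0.        ] [0.85372265 0.26426461 0.62154035]
top 43.85997983600088 278.98899844362205 200.4241439694878 [-0.20513256  0.          0.          0.          0.        ] [0.52427065 0.022667   1.00168525]
```

View pics/scene0.png

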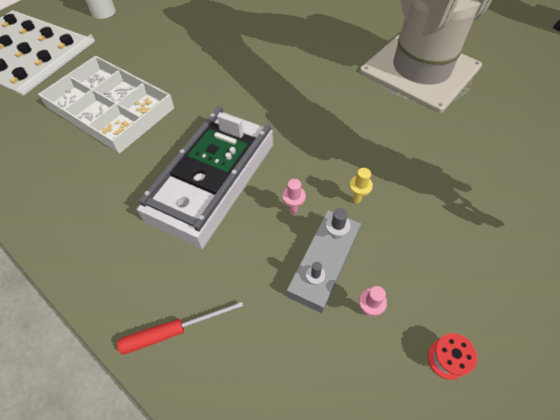

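View pics/top0.png

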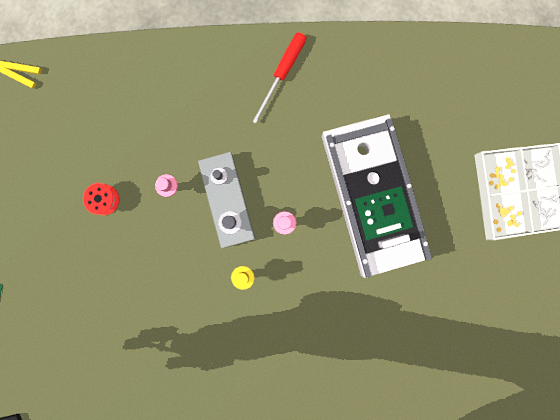

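```bash
python3 - <<'E'
from h import *
crop('top0',310,105,445,285,4,'a'); crop('top0',190,140,270,260,5,'b'); crop('scene0',270,160,400,320,4,'d'); crop('scene0',135,100,285,245,4,'e')
E
```

```text
(no output)
```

View pics/a.png

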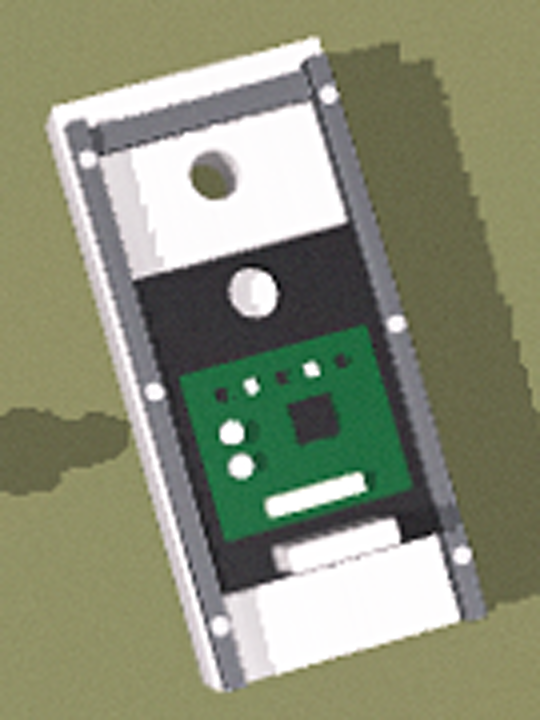

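View pics/b.png

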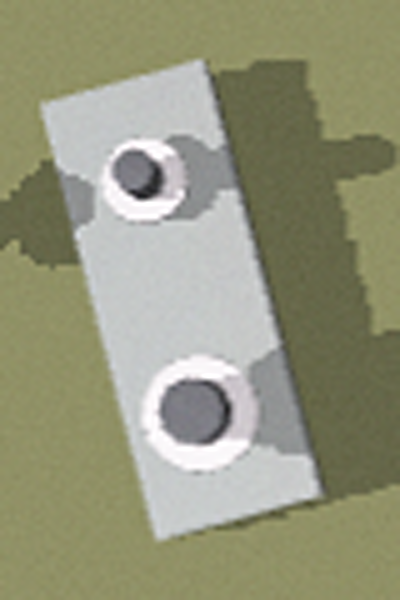

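View pics/d.png

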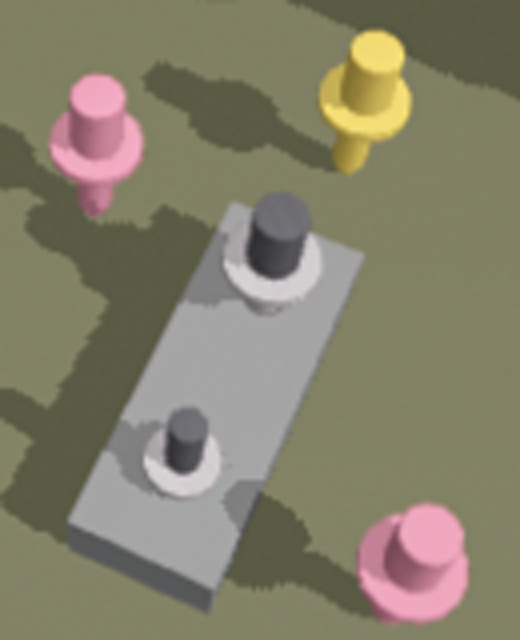

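View pics/e.png

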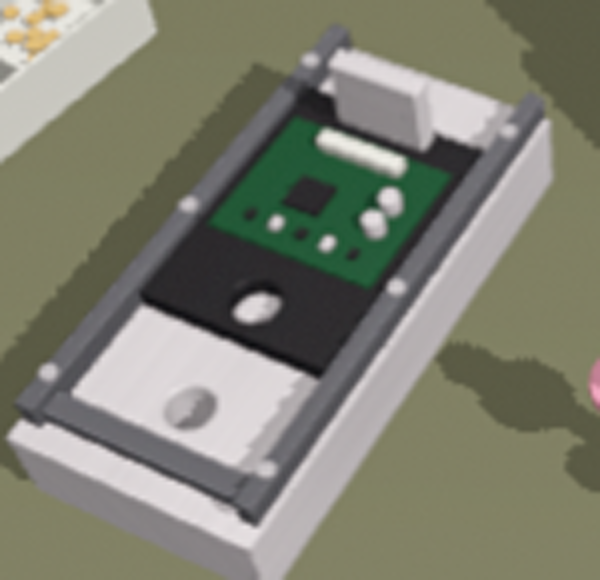

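```bash
python3 - <<'E'
from h import *
T=load('top0');S=load('scene0')
def tp(x,y,s,ox,oy): return ((x+.5)/s-.5+ox,(y+.5)/s-.5+oy)
A=lambda x,y:tp(x,y,4,310,105)
B=lambda x,y:tp(x,y,5,190,140)
D=lambda x,y:tp(x,y,4,270,160)
E=lambda x,y:tp(x,y,4,135,100)
bt=ray(T,A(213,175),.045);bs=ray(S,E(190,408),.045);print('base',bt,bs)
ct=ray(T,A(254,292),.057);cs=ray(S,E(257,306),.057);print('carr',ct,cs)
print('dir',np.degrees(np.arctan2(*(bt-ct)[1::-1])),np.degrees(np.arctan2(*(bs-cs)[1::-1])),np.linalg.norm((bt-ct)[:2]))
# rails screws dirs (z .061)
for p,q in(((221,625),(88,160)),((462,555),(329,95))):
    a=ray(T,A(*p),.061);b=ray(T,A(*q),.061);print('rail',a,b,np.degrees(np.arctan2(*(b-a)[1::-1])))
for p,q in(((310,60),(48,372)),((509,131),(267,468))):
    a=ray(S,E(*p),.061);b=ray(S,E(*q),.061);print('railS',a,b,np.degrees(np.arctan2(*(b-a)[1::-1])))
print('pin',ray(T,B(194,410),.1),ray(S,D(281,213),.1))
print('short',ray(T,B(137,172),.078),ray(S,D(189,419),.078))
print('collar',ray(T,B(199,412),.066))
print('stand edges',[ray(T,B(*p),.032)[:2] for p in((42,103),(205,60),(323,494),(157,540))])
print('tabT', [ray(T,A(*p),.097)[:2] for p in((275,548),(395,520),(280,572),(400,543))])
print('tabS', [ray(S,E(*p),.097)[:2] for p in((340,52),(434,85),(332,70),(426,101))])
for n,p in dict(pinkA=(293,182),yellow=(363,172),pinkB=(377,293)).items():print(n,ray(S,p,.092))
E
```

```text
base [ 0.67638534 -0.12728223  0.045     ] [ 0.67762102 -0.12922673  0.045     ]
carr [ 0.61996954 -0.14195787  0.057     ] [ 0.62291656 -0.14010087  0.057     ]
dir 14.581380683223868 11.242687595824465 0.05829337087091946
rail [ 0.46911957 -0.1205355   0.061     ] [ 0.68221893 -0.0676581   0.061     ] 13.93562482794052
rail [ 0.49663445 -0.23299836  0.061     ] [ 0.70995258 -0.18061506  0.061     ] 13.796792666831426
railS [ 0.49644354 -0.23496775  0.061     ] [ 0.71068528 -0.18247875  0.061     ] 13.76624453547863
railS [ 0.4681009 -0.1215733  0.061    ] [ 0.68203176 -0.06931002  0.061     ] 13.728453418768646
pin [0.54646831 0.11971699 0.1       ] [0.54634302 0.11946588 0.1       ]
short [0.63262877 0.14064136 0.078     ] [0.63260071 0.14087385 0.078     ]
collar [0.54653603 0.1215872  0.066     ]
stand edges [array([0.66542808, 0.1821596 ]), array([0.67962989, 0.11999306]), array([0.51557341, 0.07970823]), array([0.50008965, 0.14212784])]
tabT [array([ 0.50383241, -0.13988211]), array([ 0.51414007, -0.19362133]), array([ 0.49331666, -0.14173133]), array([ 0.50400455, -0.19549025])]
tabS [array([ 0.50617145, -0.19559601]), array([ 0.49333585, -0.14461954]), array([ 0.51739938, -0.1896806 ]), array([ 0.50352081, -0.14018693])]
pinkA [0.54214169 0.01888155 0.092     ]
yellow [0.44649473 0.09909506 0.092     ]
pinkB [0.61855923 0.23821541 0.092     ]
```

Top crop: base hole (363,148), carrier hole (373,178), knob of the taller grey-stand pin (228,222). Scene crop: its knob is at (340,213). Both views agree to 2–3 mm.
Look-alikes for long_pin in the scene view are: big steel pin in the stand (339,220), short one (316,270), pink (293,190) and (375,298), and yellow (361,182). My choice is (339,220), because it is a dark-knobbed steel pin in the stand, with the larger collar, and it stands higher. The crop confirms this.

```bash
cat >> h.py <<'E'
from scipy.spatial.transform import Rotation as Ro
YAW=np.radians(13.8); U=np.array([np.cos(YAW),np.sin(YAW),0])
def go(target,jaw=None):
    o=get_obs();R=Ro.from_quat(o['ee_rot']).as_matrix();p=np.array(o['position'])
    if jaw is not None:
        best=[]
        for s in(1,-1):
            j=s*np.array(jaw);best.append(np.arctan2(-j@R[:,1],j@R[:,2]))
        print('turn options',np.round(best,3),'j7',round(o['joint_pos'][6],3))
    print('p',np.round(p,4),'x axis',np.round(R[:,0],3),'y',np.round(R[:,1],3),'z',np.round(R[:,2],3))
    print('shift tool',np.round(R.T@(np.array(target)-p),4),'f',np.round(o['ft_force'],1),'grip',round(o['grip_width'],3),'t',o['clock'])
E
python3 - <<'E'
from h import *
go([.465,-.179,.239],[-U[1],U[0],0])
E
```

```text
turn options [-0.659  2.483] j7 -0.088
p [0.2534 0.571  0.2386] x axis [-0.    -0.001 -1.   ] y [-0.914  0.406 -0.   ] z [ 0.406  0.914 -0.001]
shift tool [ 4.000e-04 -4.976e-01 -5.996e-01] f [-0.1 -0.9  0.2] grip 1.001 t 0.1
```

Emit:
play_rows:
  increments: "0 0 0 -0.132;0 0 0 -0.132;0 0 0 -0.132;0 0 0 -0.132;0 0 0 -0.13;0 -0.01 -0.04 0;0 -0.01 -0.05 0;0 -0.01 -0.05 0;0 0 -0.05 0;0 0 -0.05 0;0 0 -0.05 0;0 0 -0.05 0;0 0 -0.05 0;0 0 -0.05 0;0 0 -0.05 0;0 0 -0.05 0;0 0 -0.05 0"
  hand: 1
  squeeze: 40

```text
clock: 1.8
position: [0.4349, 0.0109, 0.2338]
ee_rot: [-0.564, 0.429, 0.566, 0.422]
ft_force: [1.1, 0.5, -0.9]
grip_width: 0.002
```

```bash
python3 - <<'E'
from h import *
go([.465,-.179,.239],[-U[1],U[0],0])
print(get_obs()['joint_pos'])
E
```

```text
turn options [ 0.038 -3.103] j7 1.682
p [0.4349 0.0109 0.2338] x axis [-0.008 -0.006 -1.   ] y [-0.961 -0.275  0.01 ] z [-0.276  0.961 -0.004]
shift tool [-0.0042  0.0234 -0.1908] f [ 1.1  0.5 -0.9] grip 0.002 t 1.8
[-0.49936673 -0.10464569  0.34459267  1.94786481  0.04189153  1.3016075
  1.68189025]
```

Emit:
play_rows:
  increments: "0 0.006 -0.048 0.019;0 0.006 -0.048 0.019;0 0.006 -0.048 0;0 0.006 -0.047 0;0 0 0 0"

```text
clock: 2.3
position: [0.4579, -0.1934, 0.2349]
ee_rot: [-0.554, 0.443, 0.555, 0.435]
ft_force: [-0.8, 0.5, 0.2]
grip_width: -0.001
```

```bash
python3 - <<'E'
from h import *
go([.465,-.179,.074],[-U[1],U[0],0])
print(get_obs()['joint_pos'])
E
```

```text
turn options [-0.009  3.132] j7 2.128
p [ 0.4579 -0.1934  0.2349] x axis [-0.007 -0.009 -1.   ] y [-0.973 -0.23   0.009] z [-0.23   0.973 -0.007]
shift tool [ 0.1607 -0.0116  0.0135] f [-0.8  0.5  0.2] grip -0.001 t 2.3
[-0.29152962  0.03823019  0.61441682  1.82304411 -0.01202531  1.29146481
  2.12848966]
```

Emit:
play_rows:
  increments: "0.045 0 0.014 0;0.045 0 0 0;0.04 0 0 0;0.027 0 0 0;0.005 -0.003 0 0"

```text
clock: 2.8
position: [0.4566, -0.1817, 0.0684]
ee_rot: [0.554, -0.444, -0.553, -0.437]
ft_force: [-0.7, 0.4, 1.0]
grip_width: -0.001
```

```bash
python3 - <<'E'
from h import *
go([.465,-.179,.074],[-U[1],U[0],0])
snap('scene','s1');crop('s1',135,60,300,245,4,'s1c')
E
```

```text
turn options [-0.014  3.128] j7 2.216
p [ 0.4566 -0.1817  0.0684] x axis [-0.004 -0.009 -1.   ] y [-0.974 -0.225  0.006] z [-0.225  0.974 -0.008]
shift tool [-0.0057 -0.0088  0.0007] f [-0.7  0.4  1. ] grip -0.001 t 2.8
```

View pics/s1c.png

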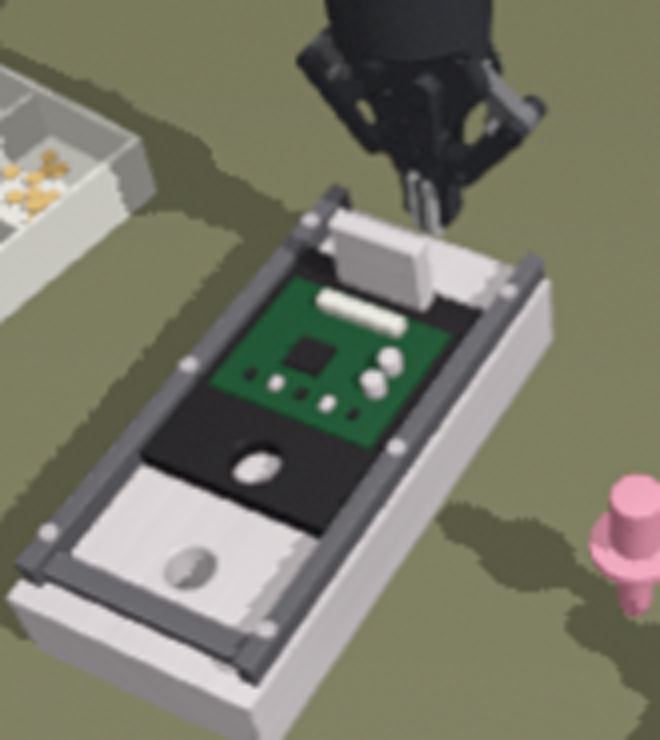

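Emit:
play_rows:
  increments: "-0.006 -0.015 0 -0.014;0 -0.015 0 0;0 -0.01 0 0;0 -0.012 0 0;0 -0.012 0 0;0 -0.012 0 0"

```text
clock: 3.45
position: [0.5339, -0.1633, 0.079]
ee_rot: [0.557, -0.44, -0.556, -0.433]
ft_force: [-3.1, -0.8, -2.9]
grip_width: -0.002
```

```bash
python3 - <<'E'
from h import *
go([.465,-.179,.074],[-U[1],U[0],0])
E
```

```text
turn options [-1.000e-03  3.141e+00] j7 2.2
p [ 0.5339 -0.1633  0.079 ] x axis [-0.005 -0.008 -1.   ] y [-0.971 -0.238  0.007] z [-0.238  0.971 -0.007]
shift tool [0.0055 0.0706 0.0012] f [-3.1 -0.8 -2.9] grip -0.002 t 3.45
```

Now pushing at about 3 N. Small steps from here to the stop.

Emit:
play_rows:
  increments: "0.002 -0.006 0 0;0 -0.005 0 0;0 -0.004 0 0"

```text
clock: 3.75
position: [0.545, -0.161, 0.0765]
ee_rot: [-0.553, 0.443, 0.559, 0.431]
ft_force: [-32.2, -2.6, 19.4]
grip_width: 0.001
```

Emit:
play_rows:
  increments: "0 -0.004 0 0;0 -0.004 0 0"

```text
clock: 3.95
position: [0.5448, -0.1616, 0.0754]
ee_rot: [-0.547, 0.447, 0.563, 0.429]
ft_force: [-24.3, 0.3, 14.1]
grip_width: 0.002
```

Emit:
play_rows:
  increments: "0 -0.003 0 0;0 -0.003 0 0"

```text
clock: 4.15
position: [0.5446, -0.162, 0.0748]
ee_rot: [-0.542, 0.451, 0.566, 0.428]
ft_force: [-19.5, 0.3, 13.1]
grip_width: -0.003
```

Emit:
play_rows:
  increments: "0 0.01 0 0;-0.02 0.03 0 0;-0.05 0.01 0 0;-0.05 0 0 0;-0.04 0 0.03 0;0 0 0.05 0;0 0 0.05 0"
  hand: 0.3

```text
clock: 4.85
position: [0.4743, -0.0504, 0.2446]
ee_rot: [-0.542, 0.452, 0.56, 0.434]
ft_force: [1.2, 0.5, -0.5]
grip_width: 0.351
```

```bash
python3 - <<'E'
from h import *
c=snap('scene','s2');crop('s2',135,100,285,245,4,'s2c');snap('top','t2');crop('t2',310,105,445,285,4,'t2c')
print(get_obs()['joint_pos'])
go([.5464,.1195,.2],[U[0],U[1],0])
go([.5464,.1195,.2],[-U[1],U[0],0])
E
```

```text
[-4.98464985e-01  7.57379331e-03  5.02683382e-01  1.82784693e+00
 -6.85540372e-04  1.34358989e+00  1.80226679e+00]
turn options [ 1.557 -1.585] j7 1.802
p [ 0.4742 -0.0448  0.2443] x axis [-0.036 -0.003 -0.999] y [-0.974 -0.225  0.036] z [-0.225  0.974  0.005]
shift tool [ 0.0411 -0.1089  0.1436] f [ 0.7 -0.5  0.5] grip 0.351 t 4.95
turn options [-0.014  3.128] j7 1.802
p [ 0.4742 -0.0448  0.2443] x axis [-0.036 -0.003 -0.999] y [-0.974 -0.225  0.036] z [-0.225  0.974  0.005]
shift tool [ 0.0411 -0.1089  0.1436] f [ 0.7 -0.5  0.5] grip 0.351 t 4.95
```

View pics/s2c.png

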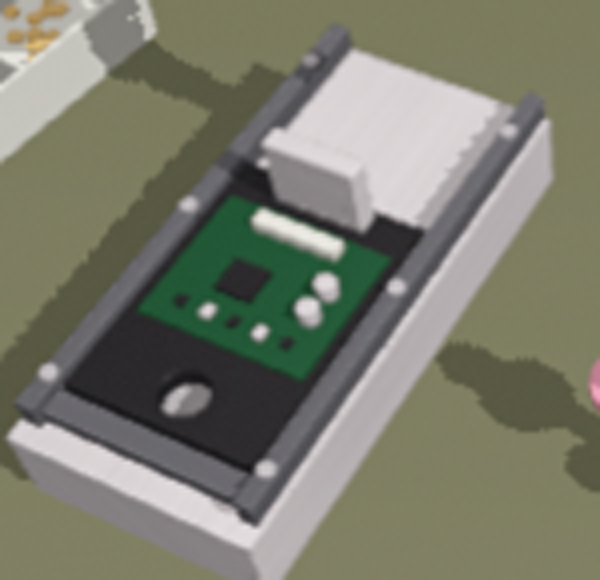

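View pics/t2c.png

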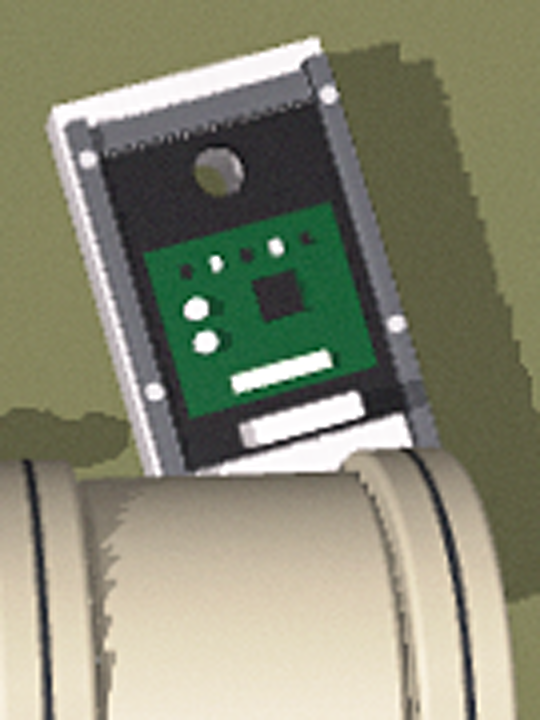

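Emit:
play_rows:
  increments: "0 -0.035 0.047 0;0 -0.035 0.047 0;0 -0.035 0.047 -0.01;0 0 0 0;0 0 0 0"
  hand: 0

```text
clock: 5.45
position: [0.5374, 0.0956, 0.2443]
ee_rot: [-0.548, 0.441, 0.563, 0.433]
ft_force: [-0.9, -1.3, -0.7]
grip_width: 0.498
```

```bash
python3 - <<'E'
from h import *
go([.5464,.1195,.079],[-U[1],U[0],0])
T=load('t2');S=load('s2')
tp=lambda x,y,s,ox,oy: ((x+.5)/s-.5+ox,(y+.5)/s-.5+oy)
print('carr',ray(T,tp(219,171,4,310,105),.057),ray(S,tp(186,394,4,135,100),.057))
E
```

```text
turn options [-2.000e-03  3.139e+00] j7 1.617
p [0.5374 0.0956 0.2443] x axis [-0.025  0.003 -1.   ] y [-0.971 -0.236  0.023] z [-0.236  0.972  0.009]
shift tool [ 0.1651 -0.0182  0.0196] f [-0.9 -1.3 -0.7] grip 0.498 t 5.45
carr [ 0.67626933 -0.12826779  0.057     ] [ 0.67737616 -0.12811337  0.057     ]
```

Emit:
play_rows:
  increments: "0.045 -0.009 0.01 0;0.045 -0.009 0.01 0;0.03 0 0 0;0 0 0 0"

```text
clock: 5.85
position: [0.5504, 0.1183, 0.1236]
ee_rot: [-0.549, 0.439, 0.561, 0.436]
ft_force: [-0.7, 0.2, 1.0]
grip_width: 0.503
```

```bash
python3 - <<'E'
from h import *
go([.5464,.1195,.079],[-U[1],U[0],0])
snap('scene','s3');crop('s3',250,130,400,270,4,'s3c')
E
```

```text
turn options [-0.006  3.136] j7 1.628
p [0.5504 0.1183 0.1236] x axis [-0.016  0.007 -1.   ] y [-0.972 -0.233  0.014] z [-0.233  0.972  0.01 ]
shift tool [0.0446 0.003  0.0016] f [-0.7  0.2  1. ] grip 0.503 t 5.85
```

View pics/s3c.png

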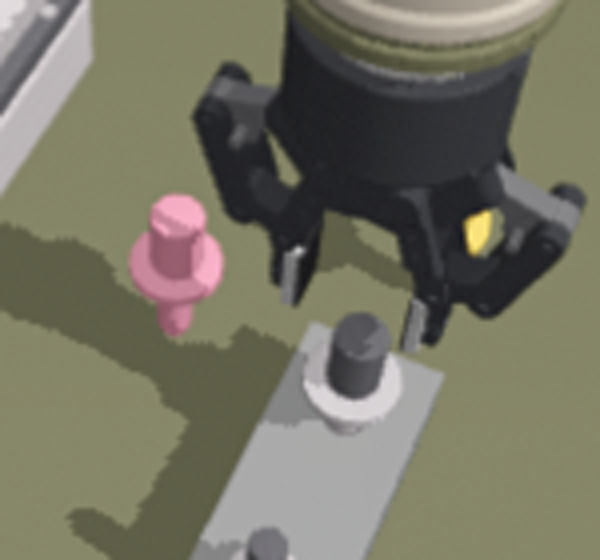

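Fingers open at crop (290,275) and (415,325) straddle the knob (358,340), and the long pin is centred between them. The pink pin is clear. Descending.

Emit:
play_rows:
  increments: "0.022 0.002 0.001 0;0.018 0.001 0.001 0;0.004 0 0 0;0 0 0 0"

```text
clock: 6.3
position: [0.5531, 0.1185, 0.0902]
ee_rot: [-0.551, 0.436, 0.557, 0.442]
ft_force: [-0.5, 0.4, -0.3]
grip_width: 0.497
```

```bash
python3 - <<'E'
from h import *
go([.5464,.1195,.079],[-U[1],U[0],0])
E
```

```text
turn options [-0.01   3.132] j7 1.641
p [0.5531 0.1185 0.0902] x axis [-0.001  0.012 -1.   ] y [-0.973 -0.229 -0.002] z [-0.229  0.973  0.012]
shift tool [0.0113 0.0063 0.0023] f [-0.5  0.4 -0.3] grip 0.497 t 6.3
```

Emit:
play_rows:
  increments: "0.007 0.007 0.002 0;0.006 0.003 0 -0.01;0.003 0.001 0 0"

```text
clock: 6.6
position: [0.5435, 0.1181, 0.0774]
ee_rot: [-0.555, 0.431, 0.558, 0.442]
ft_force: [-0.2, -0.0, 0.5]
grip_width: 0.496
```

```bash
python3 - <<'E'
from h import *
go([.5464,.1195,.079],[-U[1],U[0],0])
E
```

```text
turn options [-0.     3.141] j7 1.648
p [0.5435 0.1181 0.0774] x axis [ 0.005  0.015 -1.   ] y [-0.971 -0.238 -0.009] z [-0.238  0.971  0.013]
shift tool [-0.0015 -0.0031  0.0006] f [-0.2 -0.   0.5] grip 0.496 t 6.6
```

Emit:
play_rows:
  increments: "-0.001 -0.003 0.001 0;0 0 0 0;0 0 0 0;0 0 0 0;0 0 0 0;0 0 0 0"
  hand: 1
  squeeze: 60

```text
clock: 7.2
position: [0.5465, 0.1202, 0.0789]
ee_rot: [-0.555, 0.431, 0.558, 0.442]
ft_force: [-0.2, 1.2, 1.1]
grip_width: 0.26
```

```bash
python3 - <<'E'
from h import *
go([.5464,.1195,.079],[-U[1],U[0],0])
E
```

```text
turn options [ 0.    -3.141] j7 1.647
p [0.5465 0.1202 0.0789] x axis [ 0.005  0.015 -1.   ] y [-0.971 -0.239 -0.009] z [-0.239  0.971  0.013]
shift tool [-0.0001  0.0003 -0.0006] f [-0.2  1.2  1.1] grip 0.26 t 7.2
```

Emit:
play_rows:
  increments: "-0.015 0 0 0;-0.03 0 0 0;-0.035 0 0 0;-0.035 0 0 0;-0.02 0 0 0;0 0 0 0"

```text
clock: 7.8
position: [0.5449, 0.1169, 0.2227]
ee_rot: [-0.555, 0.432, 0.558, 0.441]
ft_force: [0.4, -0.1, -1.0]
grip_width: 0.264
```

```bash
python3 - <<'E'
from h import *
go([.6768,-.1282,.2],[-U[1],U[0],0])
snap('scene','s4');crop('s4',250,80,400,270,3,'s4c')
E
```

```text
turn options [-1.00e-03  3.14e+00] j7 1.592
p [0.5449 0.1169 0.2227] x axis [ 0.005  0.014 -1.   ] y [-0.971 -0.237 -0.008] z [-0.237  0.971  0.012]
shift tool [ 0.02   -0.0698 -0.2697] f [ 0.4 -0.1 -1. ] grip 0.264 t 7.8
```

View pics/s4c.png

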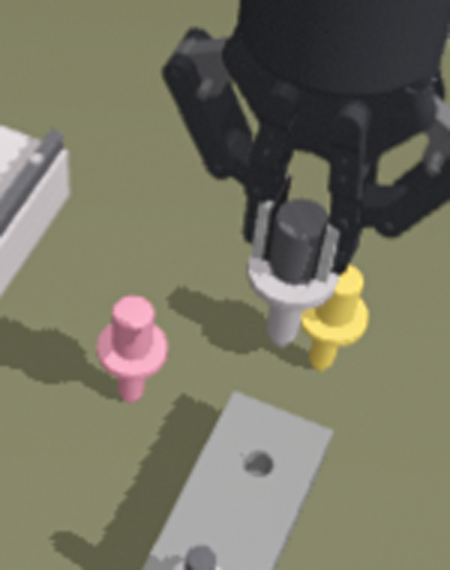

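The long pin is gripped upright at crop (295,265), and its socket at (258,463) is empty. Moving it over the hole.

Emit:
play_rows:
  increments: "0 -0.005 -0.02 0;0 -0.01 -0.035 0;0 -0.01 -0.04 0;0 -0.01 -0.04 0;0 -0.01 -0.04 0;0 -0.01 -0.04 0;0 -0.008 -0.03 0;0 -0.005 -0.015 0;0 0 0 0"

```text
clock: 8.75
position: [0.6706, -0.1265, 0.2036]
ee_rot: [-0.55, 0.436, 0.564, 0.435]
ft_force: [-1.0, 0.5, -2.0]
grip_width: 0.263
```

```bash
python3 - <<'E'
from h import *
go([.6768,-.1282,.16],[-U[1],U[0],0])
print(get_obs()['joint_pos'])
E
```

```text
turn options [ 0.004 -3.138] j7 2.106
p [ 0.6706 -0.1265  0.2036] x axis [-0.017  0.011 -1.   ] y [-0.97  -0.242  0.013] z [-0.242  0.97   0.015]
shift tool [ 0.0435 -0.0062 -0.0038] f [-1.   0.5 -2. ] grip 0.263 t 8.75
[-0.22115406  0.52597663  0.50969378  1.3425363  -0.26083702  1.35667438
  2.10605361]
```

Emit:
play_rows:
  increments: "0.02 -0.004 -0.002 0;0.018 -0.004 -0.002 0;0 0 0 0"

```text
clock: 9.05
position: [0.6771, -0.127, 0.1605]
ee_rot: [-0.548, 0.437, 0.566, 0.434]
ft_force: [-0.8, 0.0, -1.3]
grip_width: 0.262
```

```bash
python3 - <<'E'
from h import *
go([.678,-.129,.145],[-U[1],U[0],0])
o=get_obs();R=Ro.from_quat(o['ee_rot']).as_matrix();print('foot',o['position']+.071*R[:,0])
snap('scene','s5');crop('s5',135,100,285,245,4,'s5c');snap('top','t5');crop('t5',310,105,445,285,4,'t5c')
E
```

```text
turn options [ 3.000e-03 -3.138e+00] j7 2.116
p [ 0.6771 -0.127   0.1605] x axis [-0.022  0.012 -1.   ] y [-0.97  -0.242  0.018] z [-0.242  0.97   0.017]
shift tool [ 0.0155 -0.0006 -0.0024] f [-0.8  0.  -1.3] grip 0.262 t 9.05
foot [ 0.67559163 -0.12610932  0.08956383]
```

View pics/s5c.png

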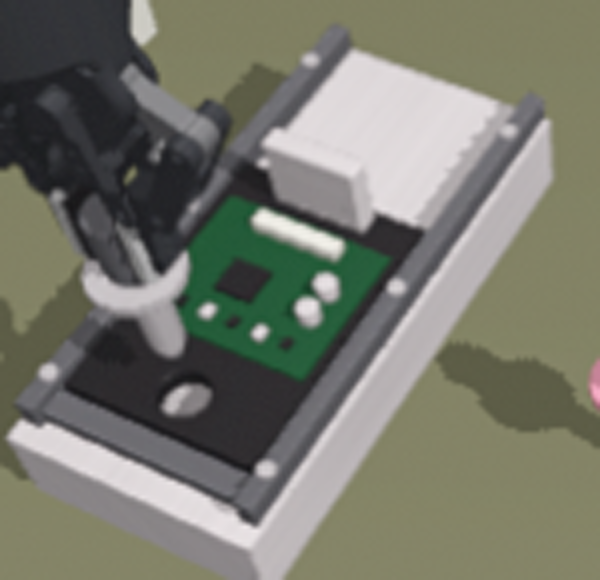

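```bash
python3 - <<'E'
from h import *
S=load('s5');tp=lambda x,y,s,ox,oy: ((x+.5)/s-.5+ox,(y+.5)/s-.5+oy)
print(ray(S,tp(172,352,4,135,100),.0896))
print('expect foot px crop', (proj(S,[[.6768,-.1282,.0896]])[0]-[135,100])*4)
E
```

```text
[ 0.67678883 -0.12663395  0.0896    ]
expect foot px crop [168.06728274 348.62577609]
```

The foot at crop (172,352) is within about 2 mm of the expected spot. Lowering to just inside the mouth first.

Emit:
play_rows:
  increments: "0.014 -0.001 -0.002 0;0.014 -0.001 -0.001 0;0.01 0 0 0;0 0 0 0"

```text
clock: 9.55
position: [0.6807, -0.1283, 0.1241]
ee_rot: [-0.55, 0.435, 0.565, 0.435]
ft_force: [0.1, 0.2, -1.1]
grip_width: 0.264
```

```bash
python3 - <<'E'
from h import *
o=get_obs();R=Ro.from_quat(o['ee_rot']).as_matrix();f=o['position']+.071*R[:,0];print('foot',f)
go(o['position']+np.array([.6768,-.1282,.005])-f,[-U[1],U[0],0])
E
```

```text
foot [ 0.67956143 -0.12739412  0.05308065]
turn options [ 0.005 -3.136] j7 2.13
p [ 0.6807 -0.1283  0.1241] x axis [-0.016  0.012 -1.   ] y [-0.97  -0.244  0.012] z [-0.243  0.97   0.016]
shift tool [ 0.0481  0.0023 -0.0009] f [ 0.1  0.2 -1.1] grip 0.264 t 9.55
```

Emit:
play_rows:
  increments: "0.012 0.004 -0.001 0;0.012 0.002 -0.001 0;0.01 0.001 0 0;0 0 0 0"

```text
clock: 9.95
position: [0.6738, -0.1313, 0.0874]
ee_rot: [-0.551, 0.434, 0.564, 0.435]
ft_force: [1.8, 1.9, -2.2]
grip_width: 0.263
```

```bash
python3 - <<'E'
from h import *
o=get_obs();R=Ro.from_quat(o['ee_rot']).as_matrix();f=o['position']+.071*R[:,0];print('foot',f)
go(o['position']+np.array([.6768,-.1282,.005])-f,[-U[1],U[0],0])
E
```

```text
foot [ 0.67280823 -0.13039714  0.01645588]
turn options [ 0.005 -3.136] j7 2.147
p [ 0.6738 -0.1313  0.0874] x axis [-0.014  0.013 -1.   ] y [-0.97  -0.244  0.011] z [-0.244  0.97   0.016]
shift tool [ 0.0114 -0.0045  0.001 ] f [ 1.8  1.9 -2.2] grip 0.263 t 9.95
```

Emit:
play_rows:
  increments: "0.003 -0.004 0.001 0;0.005 0 0 0;0.004 0 0 0;0 0 0 0"

```text
clock: 10.35
position: [0.678, -0.1296, 0.0765]
ee_rot: [-0.551, 0.434, 0.564, 0.435]
ft_force: [0.2, 0.3, -0.6]
grip_width: 0.26
```

```bash
python3 - <<'E'
from h import *
o=get_obs();R=Ro.from_quat(o['ee_rot']).as_matrix();f=o['position']+.071*R[:,0];print('foot',f)
go(o['position']+np.array([.6768,-.1282,.005])-f,[-U[1],U[0],0])
snap('scene','s6');crop('s6',115,80,265,235,4,'s6c')
E
```

```text
foot [ 0.67711106 -0.12878019  0.00555281]
turn options [ 0.005 -3.136] j7 2.147
p [ 0.678  -0.1296  0.0765] x axis [-0.013  0.012 -1.   ] y [-0.97  -0.244  0.01 ] z [-0.243  0.97   0.015]
shift tool [0.0006 0.0002 0.0006] f [ 0.2  0.3 -0.6] grip 0.26 t 10.35
```

View pics/s6c.png

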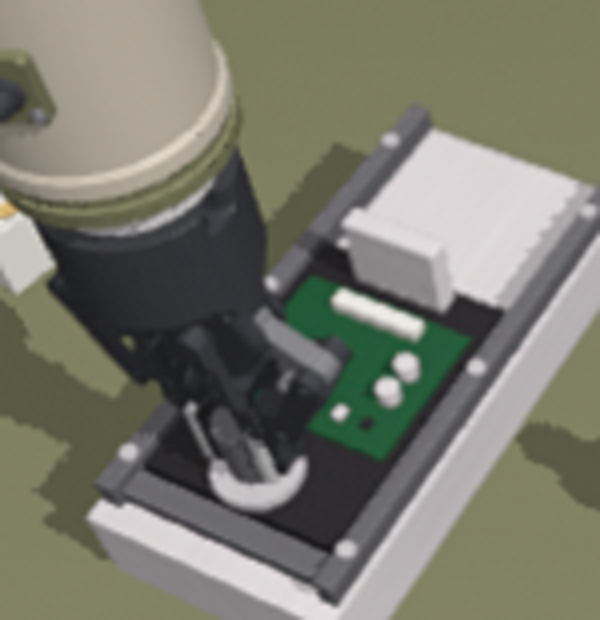

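The collar rests on the carrier around (258,485), or within 1 mm of it. Releasing.

Emit:
play_rows:
  increments: "0 0 0 0;0 0 0 0;0 0 0 0;0 0 0 0"
  hand: 0

```text
clock: 10.8
position: [0.6784, -0.13, 0.0766]
ee_rot: [-0.552, 0.434, 0.563, 0.436]
ft_force: [-0.2, 0.4, -0.4]
grip_width: 0.503
```

Emit:
play_rows:
  increments: "-0.01 0 0 0;-0.02 0 0 0;-0.03 0 0 0;-0.04 0 0 0;-0.04 0 0 0;0 0.02 0.04 0;0 0.02 0.05 0;0 0.02 0.05 0;0 0 0.05 0;0 0 0 0;0 0 0 0"

```text
clock: 11.9
position: [0.5754, 0.0385, 0.2333]
ee_rot: [-0.553, 0.433, 0.561, 0.438]
ft_force: [0.5, -0.9, 0.7]
grip_width: 0.498
```

```bash
python3 - <<'E'
from h import *
snap('scene','s7');crop('s7',135,100,285,245,4,'s7c');snap('top','t7');crop('t7',310,105,445,285,3,'t7c')
o=get_obs();print(o['clock'],o['position'],o['ft_force'])
E
```

```text
12.0 [0.57575624 0.03829661 0.23285536] [ 0.35951595 -0.00091318 -0.60663676]
```

View pics/s7c.png

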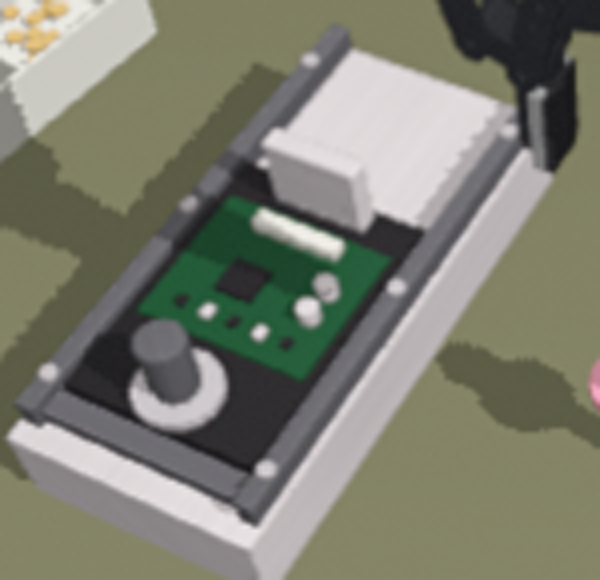

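View pics/t7c.png

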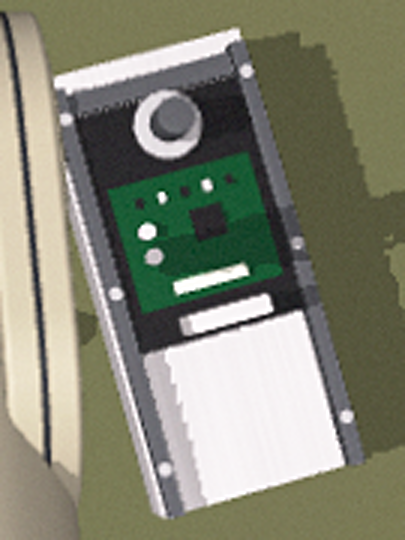

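```bash
python3 - <<'E'
from h import *
S=load('s7');T=load('t7');tp=lambda x,y,s,ox,oy: ((x+.5)/s-.5+ox,(y+.5)/s-.5+oy)
print('knob',ray(S,tp(158,337,4,135,100),.097),ray(T,tp(174,117,3,310,105),.097))
print('collar',ray(S,tp(180,387,4,135,100),.063),ray(T,tp(168,124,3,310,105),.063))
workorder.hand_in()
E
```

```text
knob [ 0.67783557 -0.1318253   0.097     ] [ 0.67630572 -0.12803882  0.097     ]
collar [ 0.67844429 -0.1288505   0.063     ] [ 0.67778865 -0.12980853  0.063     ]
the job is handed in; nothing more can be done
```

I pushed the carrier home with the closed fingers, put the long steel pin down through both holes, released it, backed the arm off and handed the job in at about 12 s.

- **Carrier:** it came up against a firm stop, at a peak of about 38 N. Afterwards its hole measured (0.677, -0.128), within about 1 mm of the base hole at (0.677, -0.128). Later pictures show it still tight against the stop bar.
- **Pin:** the last pictures show the collar flat on the carrier. The collar measured (0.678, -0.129), with the knob top above it. The two cameras disagree on the knob top by about 4 mm, which is within what I can read off the pictures, and both readings fit an upright pin.
- **Depth:** just before release the tool position put the foot at z = 0.0055, about 39.5 mm below the base top.
- **Robot:** it was clear of everything, with no contact force.

No check failed. I did not check tilt beyond the pictures.

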